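Swap the two parts in the wrong trays and fetch the third from the organiser

TASK

The bearing and the square nut are lying in each other's trays: swap them, so that the bearing lies flat in the round tray and the square nut flat in the square tray, using the empty oblong tray or a bare patch of bench as the free spot on the way. Then complete the set: open only the organiser lid that has the rectangular steel bar under it, take the bar out and lay it flat in the oblong tray, lengthwise and about centred. Leave the other two lids shut; the opened one may stay open.

Things in the scene. Friction and masses are not known exactly. Their poses are not given: they have to be found in the camera images.
- bearing: Steel ball bearing lying flat: a ring of 54 mm outside diameter, 23 mm bore, 20 mm high, about 160 g. Origin: centre of its underside, z up. At the start it lies in the square tray.
- square_nut: Square steel nut lying flat: 44 x 44 mm (along its x and y), 24 mm high, with a round 22 mm hole through the middle, about 200 g. Origin: centre of its underside, z up. At the start it lies in the round tray.
- key_bar: Plain rectangular steel bar (key stock), 56 mm long (its x), 20 mm wide (its y), 22 mm high, about 180 g. Origin: centre of its underside. At the start it lies under a clear lid in one of the organiser's three bays, its length front to back; the other two bays hold a round stepped plug and a round collar.
- tray_round: A flat parts tray fixed to the bench: black floor inside a bare aluminium rim. Floor 3 mm above the bench, rim 6 mm thick, rim top 9 mm above the bench. Round, 70 mm inside diameter. Origin: centre of the underside (bench level), z up.
- tray_square: A flat parts tray fixed to the bench: black floor inside a bare aluminium rim. Floor 3 mm above the bench, rim 6 mm thick, rim top 9 mm above the bench. Square, 66 x 66 mm inside (along its x and y). Origin: centre of the underside (bench level), z up.
- tray_long: A flat parts tray fixed to the bench: black floor inside a bare aluminium rim. Floor 3 mm above the bench, rim 6 mm thick, rim top 9 mm above the bench. Oblong, 90 mm (its x) by 66 mm (its y) inside; empty at the start. The bearing or the nut also fits in it. Origin: centre of the underside (bench level), z up, x along the length.
- organiser: Grey box fixed to the bench, 80 mm deep (x), 292 wide (y), walls 34 high, 4 thick, bay floor 4 mm up. Three bays along y, centres at y = +96 (left seen from the robot), 0, -96 mm, each 72 (x) by 92 mm (y) inside, each with a clear lid hinged at the back (+x). Origin: centre of underside; front (-x) turned to the robot. To reach in, swing the lid past 1.8 rad and keep the fingers within the bay.
- lid_left (a joint): Hinge angle of the clear lid (black edge) of the left (+y) bay, rad: 0 shut, growing as its front edge swings up and over to the back, stop at 2.2; stiff, stays where left, about 1 N at the tab. Hinge line along organiser y at its x = +40, z = 34 mm; bay centre y = +96 mm. Shut, its pull tab (16 mm wide in y, z = 34 to 42 mm) juts out at x = -40 to -68 mm, on the bay's centre line.
- lid_mid (a joint): Hinge angle of the clear lid (black edge) of the middle bay, rad: 0 shut, growing as its front edge swings up and over to the back, stop at 2.2; stiff, stays where left, about 1 N at the tab. Hinge line along organiser y at its x = +40, z = 34 mm; bay centre y = 0 mm. Shut, its pull tab (16 mm wide in y, z = 34 to 42 mm) juts out at x = -40 to -68 mm, on the bay's centre line.
- lid_right (a joint): Hinge angle of the clear lid (black edge) of the right (-y) bay, rad: 0 shut, growing as its front edge swings up and over to the back, stop at 2.2; stiff, stays where left, about 1 N at the tab. Hinge line along organiser y at its x = +40, z = 34 mm; bay centre y = -96 mm. Shut, its pull tab (16 mm wide in y, z = 34 to 42 mm) juts out at x = -40 to -68 mm, on the bay's centre line.
Mind the look-alikes: they are no part of the job. Leave any orange or purple look-alike of the tray_long alone. What is shaped like the bearing but purple is not meant.

How it is judged:
By the outcome, as a careful person would: the job done as asked, in the order asked, and still so for the second after the job is handed in, with the robot touching nothing.
It also fails if it takes over 128 s, if anything falls off the work surface, if the arm or the gripper's body presses on something with over 40 N, if the wrist force passes 120 N, or if a joint passes its speed limit or range.

ROBOT

A 7-joint arm with a two-finger parallel gripper is mounted at the origin on the work surface. World frame = base frame: x ahead of the robot, y to its left, z up, the work surface at z = 0. Lengths are in m, angles in rad, forces in N, time in s.
With the tool pointing down it reaches from about 0.4 to 0.85 m from the base axis. Payload 4.4 kg.
Tool frame: the origin (TCP) lies at the very end of the fingers, on their centre line; the grasp point (between the pads) lies 19 mm behind it; z points along the fingers, y is the line along which they close (so a half turn about z gives the same grasp; the last joint's range is limited). The gripper opens to 94 mm and grips with 3 to 60 N. Pads are 16 mm wide; open, the fingers measure 119 mm over their backs; the gripper's body (75 mm by 177 mm) begins 78 mm behind the grasp point.
Start: joints at [1.148, 0.628, 0.038, 1.517, -0.027, 0.996, -0.02], TCP at [0.227, -0.609, 0.205] pointing down, gripper open.
Joint ranges: [-3.06, 3.06], [-0.37, 2.12], [-1.25, 1.32], [0.18, 2.47], [-1.1, 4.24], [0.23, 1.98], [-2.94, 2.94]. Speed limits (rad/s): [2.57, 2.57, 3.14, 3.14, 3.14, 3.14, 3.14].

INTERFACE

Orientations are given as a rotation vector (axis times angle).
In Python, from cell import bot, camera gives the robot as it stands. The module is installed in compiled form; this text tells all that it offers. Calls block until the motion is done:
- bot.goto(position, orientation): joint-space move of the TCP to a pose.
- bot.move_l(position, rot=None, feed=0.15): straight line of the TCP; rot=None keeps the orientation; feed is the mean speed in m/s.
- bot.movej(angles): joint-space move.
- bot.grip(opening, squeeze=None): opening from 0.0 (shut) to 1.0 (fully open); squeeze is the grip in N (None keeps the last); returns when the fingers have stopped.
- bot.pause(seconds).
- bot.ik(position, orientation): joint angles nearest the present ones, or None.
- camera(name): name is "side" or "top" or "wrist"; returns a dict with "img" (420x560x3 uint8, red, green, blue), "depth" (420x560 float32, m along the optical axis (not along the pixel's ray), 0 where there is no reading), "intrinsics" (3x3 intrinsics, pixels), "R" (3x3) and "t" (3): a world point X has camera coordinates R X + t. Camera axes: x right, y down, z forward; pixel columns grow to the right and rows downward; lengths in m; the calibration is good to about 2 mm. The wrist camera is an equidistant fisheye: a pixel r from the principal point sees the ray r / f radians off the axis. A picture is of the moment at which its call begins.
A pose or a line that the arm cannot do raises bot.Unreachable and nothing moves.
- bot.hand_in(): hands the job in; it is judged then, once.
Readings, each from a call of its own:
- bot.get_t(): time.
- bot.get_joint_positions(): joint angles.
- bot.get_qvel(): joint speeds.
- bot.get_effort(): joint torques, N m.
- bot.get_tool_pos(): TCP position.
- bot.get_orientation(): TCP orientation.
- bot.get_contact_force(): force on the tool from outside, world axes, zero at the start.
- bot.get_wrist_torque(): the same for the moment, N m.
- bot.get_width(): opening from 0.0 (shut) to 1.0 (fully open).
- bot.get_gripper_force(): force on a finger pad.
Only numpy, scipy, OpenCV 4.12 (cv2) and the standard library are available. Lean on these libraries where they do the work, as an engineer would, in place of code of your own. Each camera call takes 0.05 s, during which the arm holds its last target. There are 200 camera calls.

## Working session

There is one attempt and no reset: what is moved stays moved. The work goes in short steps, each a Python script; the robot and the scene stay as the last script left them, time stands still between calls to the robot, and variables do not carry over. Pictures are saved under pics/ and viewed, at most 14 in all, crops included, and the job is handed in when it is done.

```bash
mkdir -p pics; ls
python3 - <<'E'
from cell import bot,camera
import cv2,numpy as np
for n in("top","side"):
    c=camera(n); cv2.imwrite(f"pics/{n}0.png",c["img"][:,:,::-1]); np.savez(f"{n}0.npz",**c)
    print(n,c["intrinsics"].tolist(),(-c["R"].T@c["t"]).round(3),c["R"].round(2).tolist())
print(bot.get_orientation(),bot.get_t())
E
```

```text
pics
top [[450.7258879584053, 0.0, 272.1236447577736], [0.0, 450.7258879584053, 206.44236810713724], [0.0, 0.0, 1.0]] [0.389 0.002 1.07 ] [[0.02, -1.0, -0.0], [-1.0, -0.02, -0.06], [0.06, 0.0, -1.0]]
side [[413.215111156933, 0.0, 275.65396198294457], [0.0, 413.215111156933, 208.16538954442402], [0.0, 0.0, 1.0]] [-0.015  0.507  0.893] [[-0.73, -0.69, 0.01], [-0.53, 0.55, -0.64], [0.44, -0.47, -0.77]]
[-3.09015148e+00 -5.57150766e-01  5.21248102e-04] 0.1
```

View pics/top0.png

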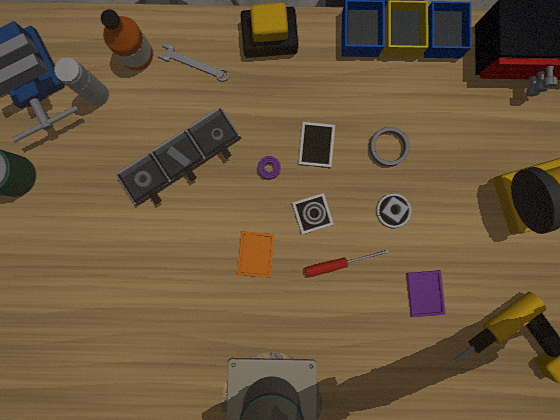

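View pics/side0.png

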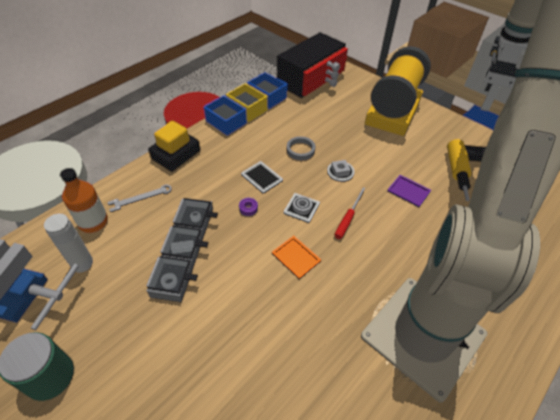

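Top view: the organiser runs from (120,190) to (240,125) with the bar in the middle bay (178,155). The square tray with the bearing is at (313,213), the round tray with the nut at (395,210) and the oblong tray at (317,145).

```bash
cat > h.py <<'E'
import numpy as np,cv2
from scipy.spatial.transform import Rotation as Ro
def ray(c,uv,fish=False):
    K=c["intrinsics"]; d=(np.atleast_2d(uv)-K[:2,2])/K[0,0]
    if fish:
        r=np.linalg.norm(d,axis=1,keepdims=True)+1e-9
        d=np.hstack([d/r*np.sin(r),np.cos(r)])
    else: d=np.hstack([d,np.ones((len(d),1))])
    return d@c["R"], -c["R"].T@c["t"]
def at_z(c,uv,z,fish=False):
    d,o=ray(c,uv,fish); return (o+d*((z-o[2])/d[:,2:]))[:,:2]
def down(a):  # tool down, closing line (tool y) along world angle a
    y=np.array([np.cos(a),np.sin(a),0]);z=np.array([0,0,-1.]);x=np.cross(y,z)
    return Ro.from_matrix(np.c_[x,y,z]).as_rotvec()
E
python3 - <<'E'
from h import *
c=dict(np.load("top0.npz"))
im=c["img"]; hsv=cv2.cvtColor(im,cv2.COLOR_RGB2HSV)
x0,y0,x1,y1=110,95,420,240
cv2.imwrite("pics/crop0.png",cv2.resize(im[y0:y1,x0:x1,::-1],None,fx=2.55,fy=2.55,interpolation=cv2.INTER_CUBIC))
m=((hsv[...,1]<60)&(hsv[...,2]>110)).astype(np.uint8)
for (z,nm) in ((0.009,"bright"),):
  cs,_=cv2.findContours(m,cv2.RETR_EXTERNAL,cv2.CHAIN_APPROX_NONE)
  for k in cs:
    k=k[:,0,:].astype(np.float32)
    if len(k)<40 or not(280<k[:,0].mean()<420 and 110<k[:,1].mean()<250):continue
    w=at_z(c,k,z).astype(np.float32)*1000
    (cx,cy),s,a=cv2.minAreaRect(w); print(nm,k.mean(0),(cx,cy),s,a)
m=((hsv[...,1]<80)&(hsv[...,2]<110)).astype(np.uint8); m[:100]=0;m[215:]=0;m[:,:112]=0;m[:,245:]=0
m=cv2.morphologyEx(m,cv2.MORPH_CLOSE,np.ones((3,3)))
cs,_=cv2.findContours(m,cv2.RETR_EXTERNAL,cv2.CHAIN_APPROX_NONE)
k=max(cs,key=cv2.contourArea)[:,0,:].astype(np.float32)
w=at_z(c,k,.036).astype(np.float32)*1000; print("org",cv2.minAreaRect(w),cv2.boundingRect(k.astype(int)))
print((c["depth"][[155,145,213,210],[178,317,313,395]]))
E
```

```text
bright [394.175   209.89166] (450.56182861328125, -283.1328125) (79.39662170410156, 79.054443359375) 45.37240982055664
bright [312.626   213.15446] (440.62322998046875, -91.45655822753906) (78.22347259521484, 78.8690414428711) 18.026580810546875
bright [316.5473  143.95946] (605.786865234375, -99.72096252441406) (79.0008316040039, 102.17973327636719) 85.167724609375
org ((559.6028442382812, 217.88612365722656), (111.10519409179688, 292.1446533203125), 33.962249755859375) (116, 108, 125, 97)
[1.0437123 1.0763816 1.0671543 1.0677279]
```

View pics/crop0.png

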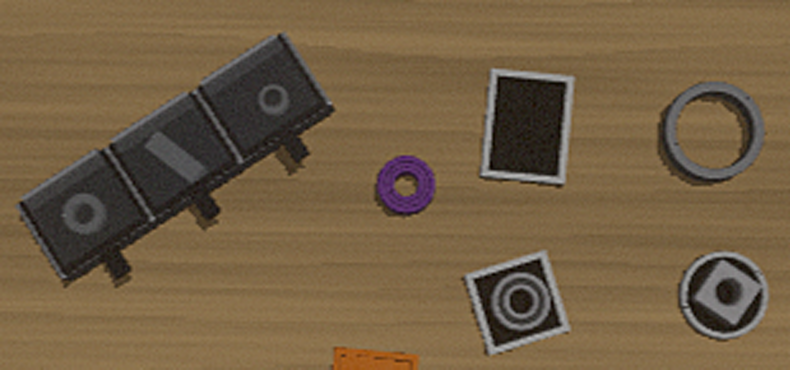

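The crop confirms the bar in the middle bay and clear lid tabs on the robot side. The nut is rotated roughly 35° in the round tray. Next: a closer wrist look from above the trays and from above the organiser.

Run:
```python
from h import *
from cell import bot,camera
for i,p in enumerate([(0.44,-0.19,0.25),(0.53,0.2,0.25)]):
    bot.goto(p,down(np.pi/2 if i==0 else np.radians(124)))
    c=camera("wrist"); np.savez(f"w{i}.npz",**c)
    cv2.imwrite(f"pics/w{i}.png",c["img"][:,:,::-1])
    print(bot.get_tool_pos().round(4) if hasattr(bot.get_tool_pos(),'round') else bot.get_tool_pos(),(-c["R"].T@c["t"]).round(3),c["R"].round(2).tolist(),c["intrinsics"][0],bot.get_joint_positions(),bot.get_t())
```

```text
[ 0.4398 -0.191   0.2498] [ 0.371 -0.191  0.429] [[0.0, 1.0, -0.0], [0.97, -0.0, 0.24], [0.24, -0.0, -0.97]] [325.1922621    0.         281.15729184] [ 0.90268546  0.41121572 -0.76645209  1.90445817  0.34504851  0.96188624
  1.54510954] 1.875
[0.5306 0.198  0.2498] [0.473 0.16  0.428] [[-0.56, 0.83, -0.0], [0.81, 0.54, 0.24], [0.2, 0.13, -0.97]] [325.1922621    0.         281.15729184] [ 0.15411935  0.59505313 -0.90761348  1.68318541  0.51381543  1.12091458
  1.2597065 ] 3.4083
```

View pics/w0.png

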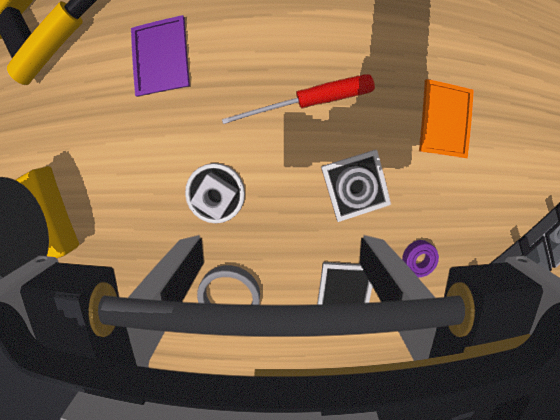

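View pics/w1.png

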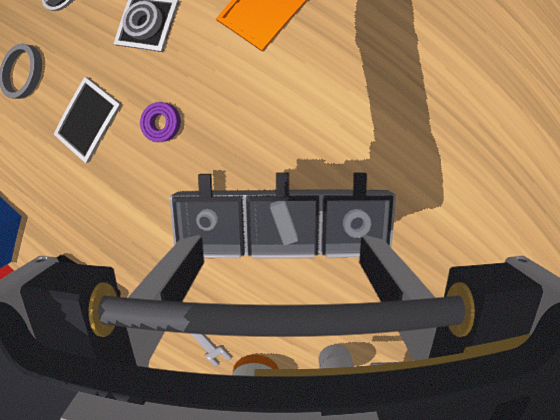

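w0: nut at (213,196) in the round tray (215,192), bearing at (357,187) in the square tray. w1: the mid tab runs from (283,172) to (283,195), and the bar is at (284,223), slightly skewed in its bay.

Run:
```python
from h import *
c=dict(np.load("w0.npz")); hsv=cv2.cvtColor(c["img"],cv2.COLOR_RGB2HSV)
m=((hsv[...,1]<50)&(hsv[...,2]>95)).astype(np.uint8); m[225:]=0;m[:140]=0
cs,h=cv2.findContours(m,cv2.RETR_CCOMP,cv2.CHAIN_APPROX_NONE)
for k,hh in zip(cs,h[0]):
    k=k[:,0,:].astype(np.float32)
    if len(k)<25 or not 180<k[:,0].mean()<395: continue
    s=[]
    for z in(.009,.023,.027):
        w=at_z(c,k,z,True).astype(np.float32)*1000
        (a,b),sz,an=cv2.minAreaRect(w); (e,f),r=cv2.minEnclosingCircle(w)
        s.append([round(x,1) for x in(a,b,*sz,an,e,f,r)])
    print(k.mean(0).round(),hh[3]); [print("  ",x) for x in s]
c=dict(np.load("w1.npz"))
print("tab",at_z(c,[(283,172),(283,195)],.042,True)*1e3)
print("org top corners",at_z(c,[(173,192),(395,192),(390,257),(177,257)],.035,True)*1e3)
print("bar",at_z(c,[(270,204),(285,201),(299,241),(284,246)],.026,True)*1e3)
```

```text
[358. 188.] -1
   [443.7, -88.5, 34.0, 33.3, 2.2, 444.0, -88.5, 17.7]
   [441.3, -91.9, 32.9, 32.2, 2.2, 441.6, -91.9, 17.1]
   [440.6, -92.9, 32.5, 31.9, 2.2, 440.9, -92.9, 17.0]
[358. 188.] 1
   [443.9, -89.0, 22.7, 22.9, 46.0, 443.9, -89.1, 12.6]
   [441.4, -92.4, 21.9, 22.2, 46.0, 441.5, -92.4, 12.1]
   [440.7, -93.3, 21.7, 21.9, 46.0, 440.8, -93.4, 12.0]
[214. 193.] -1
   [450.6, -280.7, 80.3, 81.2, 0.2, 451.1, -280.6, 41.0]
   [447.9, -277.7, 77.6, 78.5, 0.2, 448.4, -277.6, 39.7]
   [447.2, -276.8, 76.8, 77.7, 0.2, 447.7, -276.8, 39.3]
[202. 213.] 3
   [477.7, -298.8, 33.2, 7.0, 56.4, 476.7, -298.1, 16.6]
   [474.2, -295.2, 32.1, 6.8, 56.4, 473.1, -294.5, 16.1]
   [473.2, -294.1, 31.7, 6.7, 56.4, 472.1, -293.4, 15.9]
[212. 197.] 3
   [456.4, -283.4, 23.8, 23.8, 43.6, 456.3, -283.6, 12.7]
   [453.6, -280.3, 23.0, 23.0, 43.6, 453.4, -280.5, 12.3]
   [452.7, -279.4, 22.8, 22.7, 43.6, 452.6, -279.6, 12.2]
[217. 189.] 3
   [446.7, -278.1, 70.6, 59.5, 58.2, 450.7, -280.6, 35.6]
   [444.2, -275.2, 68.3, 57.5, 58.2, 448.1, -277.6, 34.4]
   [443.4, -274.3, 67.6, 57.0, 58.2, 447.3, -276.
[... 172 characters left out ...]
437.8, -94.9, 52.0]
[358. 188.] 7
   [443.7, -89.2, 43.3, 43.8, 46.0, 443.9, -88.8, 22.5]
   [441.2, -92.5, 41.9, 42.3, 46.0, 441.4, -92.2, 21.8]
   [440.5, -93.5, 41.5, 41.9, 46.0, 440.7, -93.2, 21.6]
[357. 186.] 7
   [440.8, -90.3, 67.6, 66.9, 17.7, 441.1, -90.1, 46.3]
   [438.5, -93.7, 65.4, 64.7, 17.7, 438.8, -93.4, 44.7]
   [437.8, -94.6, 64.7, 64.1, 17.7, 438.1, -94.4, 44.3]
tab [[512.20650001 188.3210178 ]
 [535.48805529 203.96265307]]
org top corners [[611.0313121   85.51405309]
 [452.67514968 321.45228121]
 [526.04660438 372.29354263]
 [686.31555935 133.07324991]]
bar [[556.90563638 198.55937365]
 [543.07454086 212.19370088]
 [577.23881612 257.37749095]
 [593.94071483 244.93509292]]
```

```bash
cat >> h.py <<'E'
from cell import bot,camera
def hover(x,y,a,z=.12):
    q=np.array(bot.get_joint_positions()); best=None
    for b in(a,a+np.pi):
        s=bot.ik((x,y,z),down(b))
        if s is not None and (best is None or abs(np.array(s)-q).max()<best[0]): best=(abs(np.array(s)-q).max(),b)
    bot.goto((x,y,z),down(best[1])); return best[1]
def st(m): print(m,np.round(bot.get_tool_pos(),4),"w",round(float(bot.get_width()),3),"gf",round(float(bot.get_gripper_force()),1),"F",np.round(bot.get_contact_force(),1),"t",round(bot.get_t(),1))
def pick(x,y,a,z,op=.78,sq=40):
    hover(x,y,a); bot.grip(op); bot.move_l((x,y,z+.02),feed=.2); bot.move_l((x,y,z),feed=.06)
    bot.grip(0,sq); st("gripped"); bot.move_l((x,y,.12),feed=.15); st("lifted")
def place(x,y,a,z,op=.78):
    hover(x,y,a); bot.move_l((x,y,z+.02),feed=.2); bot.move_l((x,y,z),feed=.04); st("down")
    bot.grip(op); bot.move_l((x,y,.12),feed=.2)
E
python3 - <<'E'
from h import *
r=np.radians
pick(.4414,-.0922,r(107.8),.0115)
place(.6055,-.0997,r(85.2),.012)
pick(.4527,-.2795,r(57),.0115,op=.7)
c=camera("top"); cv2.imwrite("pics/t1.png",c["img"][95:255,270:440,::-1].repeat(3,0).repeat(3,1))
E
```

```text
gripped [ 0.4416 -0.0922  0.0117] w 0.558 gf 40.0 F [-1.   0.3  3.2] t 6.7
lifted [ 0.4407 -0.0924  0.1193] w 0.554 gf 40.0 F [-0.2  0.1 -1.9] t 7.6
down [ 0.6051 -0.0998  0.0118] w 0.551 gf 40.0 F [-0.6 -0.1  0.2] t 9.6
gripped [ 0.4529 -0.2795  0.0117] w 0.464 gf 40.0 F [ 0.1 -0.6  1.1] t 13.6
lifted [ 0.4519 -0.2794  0.1192] w 0.462 gf 40.0 F [-0.1 -0.4 -0.8] t 14.5
```

View pics/t1.png

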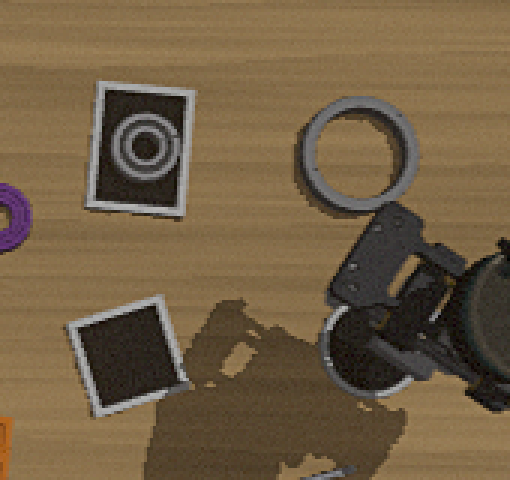

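The bearing lies in the oblong tray at crop (146,146), i.e. px (318.5,143.5). The square tray is empty and the nut is in the gripper.

Run:
```python
from h import *
r=np.radians
c=dict(np.load("top0.npz")); b=at_z(c,[(318.5,143.5)],.023)[0]; print("bearing",b)
place(.4407,-.091,r(17.8),.012,op=.7)
pick(b[0],b[1],r(85.2),.0115)
place(.4507,-.2815,r(90),.012)
bot.goto((.44,-.19,.25),down(np.pi/2))
c=camera("wrist"); cv2.imwrite("pics/w2.png",c["img"][130:310,150:420,::-1].repeat(2,0).repeat(2,1))
```

```text
bearing [ 0.6038181  -0.10292337]
down [ 0.4406 -0.0909  0.0118] w 0.462 gf 40.0 F [ 0.2  0.8 -1.1] t 16.7
gripped [ 0.6041 -0.1025  0.0118] w 0.553 gf 40.0 F [-0.7  0.4  1.6] t 20.8
lifted [ 0.603  -0.1033  0.1191] w 0.553 gf 40.0 F [ 0.1 -0.2 -1.8] t 21.6
down [ 0.4506 -0.2815  0.0118] w 0.558 gf 40.0 F [-0.3 -0.4 -1.4] t 23.8
```

View pics/w2.png

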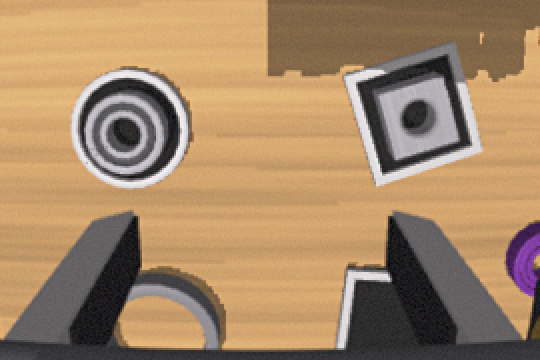

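The swap is done: the bearing is at (125,130), flat in the round tray, and the nut at (415,118), flat in the square tray. Now the middle lid.

Run:
```python
from h import *
a=np.radians(33.8); ex=np.array([np.cos(a),np.sin(a)]); o=np.array([.569,.226])
def P(th,R=.096,h=.004):
    x=.04-R*np.cos(th)+h*np.sin(th); z=.034+R*np.sin(th)+h*np.cos(th)-.008
    return (*(o+ex*x),z)
p=P(0); hover(p[0],p[1],a+np.pi/2,.13); bot.grip(.45)
bot.move_l(p,feed=.15); bot.grip(0,15); st("tab")
for th in np.linspace(0,2.05,11)[1:]:
    bot.move_l(P(th),feed=.1)
    if th in(1.025,) : st("mid")
st("end"); bot.grip(.45); q=P(2.05); bot.move_l((q[0],q[1],.2),feed=.15)
b=o-ex*.04; bot.goto((b[0],b[1],.25),down(a+np.pi/2)) 
c=camera("wrist"); np.savez("w3.npz",**c); st("view"); cv2.imwrite("pics/w3.png",c["img"][:,:,::-1])
```

```text
tab [0.5231 0.1944 0.0304] w 0.172 gf 15.0 F [-0.1 -1.1  2.3] t 29.3
mid [0.5641 0.2225 0.1101] w 0.169 gf 15.0 F [ 2.  -4.8  2. ] t 31.1
end [0.6439 0.2769 0.1106] w 0.162 gf 15.0 F [ 3.  -0.1  5.9] t 32.8
view [0.5364 0.2036 0.2493] w 0.452 gf 0.0 F [-0.6  0.5  0.5] t 34.8
```

View pics/w3.png

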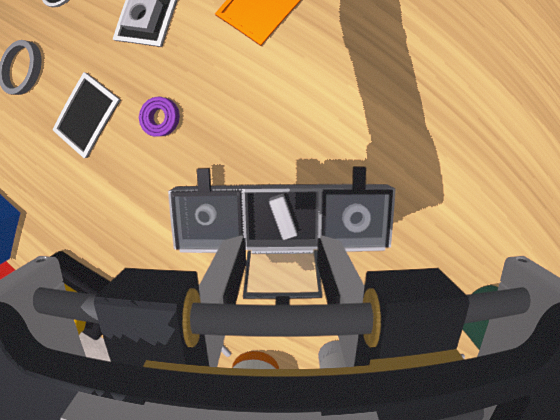

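The middle lid stands open (its frame is at (283,275)). The bar is bare at about (283,217) and the other lids are shut.

Run:
```python
from h import *
c=dict(np.load("w3.npz")); hsv=cv2.cvtColor(c["img"],cv2.COLOR_RGB2HSV)
for t in(120,150):
    m=((hsv[...,1]<50)&(hsv[...,2]>t)).astype(np.uint8); m[:194]=0;m[243:]=0;m[:,:255]=0;m[:,:250]=0;m[:,312:]=0
    cs,_=cv2.findContours(m,cv2.RETR_EXTERNAL,cv2.CHAIN_APPROX_NONE)
    k=max(cs,key=cv2.contourArea)[:,0,:].astype(np.float32)
    w=at_z(c,k,.026,True).astype(np.float32)*1e3; print(k.min(0),k.max(0),cv2.minAreaRect(w))
```

```text
[269. 197.] [296. 239.] ((568.9986572265625, 227.38250732421875), (55.42367935180664, 20.244295120239258), 53.035057067871094)
[269. 197.] [296. 239.] ((568.8724365234375, 227.45965576171875), (54.58544921875, 19.067981719970703), 53.16463851928711)
```

Run:
```python
from h import *
r=np.radians
pick(.569,.2274,r(143.1),.009,op=.42)
place(.6057,-.0997,r(85.2),.0085,op=.35)
bot.goto((.45,-.1,.3),down(np.pi/2)); st("away")
c=camera("wrist"); cv2.imwrite("pics/w4.png",c["img"][:,:,::-1])
bot.goto((.3,-.45,.3),down(np.pi/2))
c=camera("top"); np.savez("t2.npz",**c); cv2.imwrite("pics/t2.png",cv2.resize(c["img"][85:255,110:440,::-1],None,fx=2.4,fy=2.4,interpolation=cv2.INTER_CUBIC))
```

```text
gripped [0.5692 0.2275 0.0092] w 0.207 gf 40.0 F [-0.6 -0.3  1.1] t 37.3
lifted [0.5685 0.2267 0.1191] w 0.208 gf 40.0 F [-0.3 -0.8 -1.4] t 38.2
down [ 0.6056 -0.0997  0.0083] w 0.209 gf 40.0 F [-0.7 -0.1 -1.2] t 40.7
away [ 0.4503 -0.1005  0.2991] w 0.346 gf 0.0 F [ 0.6 -0.2 -0.1] t 42.8
```

View pics/t2.png

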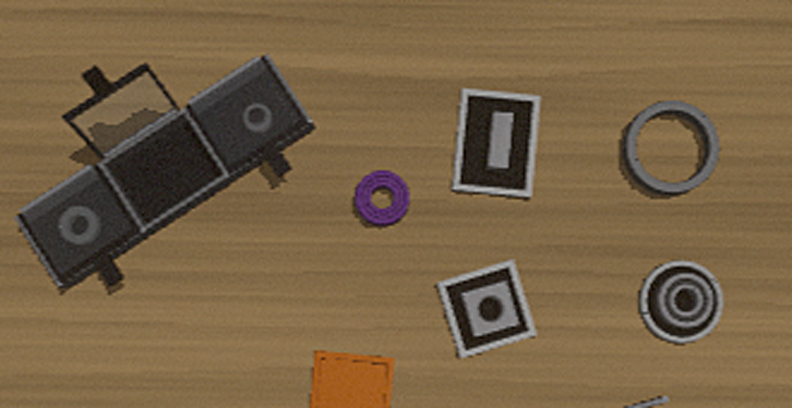

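The final view shows the bearing in the round tray (680,300) and the nut in the square tray (489,308). The bar is centred lengthwise in the oblong tray (500,140), and only the middle lid is open.

```bash
python3 -c "
from cell import bot
print(bot.hand_in())"
```

```text
the job is handed in; nothing more can be done
None
```

I handed the job in at about 45 s on the robot's clock: the bearing lies flat in the round tray, the nut flat in the square tray, and the bar lengthwise and about centred in the oblong tray, with only the middle lid open; the final top view confirmed this.

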